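# Lay out a single-cup filter set on the serving board

## Robot

A 6-joint arm with a two-finger parallel gripper is mounted at the origin on the work surface. World frame = base frame: x ahead of the robot, y to its left, z up, the work surface at z = 0. Lengths are in m, angles in rad, forces in N, time in s.
With the tool pointing down it reaches from about 0.275 to 0.775 m from the base axis. Payload 14.6 kg.
Tool frame: the origin (TCP) lies between the finger pads; the fingertips stand ahead of it and the grasp point (between the pads) lies 3 mm ahead of it (tip_reach is the z of the fingertips in the tool frame, in m); z points along the fingers, y is the line along which they close (so a half turn about z gives the same grasp; the last joint's range is limited). The gripper opens to 85 mm and grips with 20 to 120 N. Pads are 22 mm wide; open, the fingers measure 114 mm over their backs; the gripper's body (76 mm by 85 mm) begins 54 mm behind the grasp point. The pads swing forward as they close: fully open they stand 13 mm farther back than shut.
Start: joints at [1.075, 0.263, -0.048, 1.259, 0, 1.415], TCP at [0.175, 0.495, 0.253] pointing down, gripper open.
Joint ranges: [-2.65, 2.65], [-0.89, 1.7], [-1.18, 1.37], [-2.13, 2.11], [-1.35, 1.29], [-3.14, 3.14]. Speed limits (rad/s): [1.89, 1.89, 2.57, 2.79, 3.14, 3.14].

## Interface

Orientations are given as a rotation vector (axis times angle).
In Python, from rig import state, snapshot, camera_params, job_done, tip_reach gives the robot as it stands.
- The arm moves only by the tool drive_tool, never from a script. Its argument "steps" is a list of rows, each a list of 3 entries, a list of its own where there are three numbers: the shift along the world's x, y, z in units of 25 mm (1.0 is 25 mm), then the turn about the world's z in units of 8 degrees (1.0 is 8 degrees), then the opening, from 0 (shut) to 1 (fully open). In form: [[[tx, ty, tz], twist, claw], ...]. A call has 1 to 5 rows; each row is the pose to reach, as a shift and turn from the pose commanded when the call began; what a row does not reach only later rows make up. A row lasts 1/10 s, in which the tool goes at most 50 mm and 8.59 degrees, less where a joint would pass 70% of its speed; a pose out of reach is approached as far as the arm can. A call with a gripper value outside its range is refused whole. The fingers move at their own pace and stop on an object; "grip_force" is the grip in N (left out, the last holds). Time passes only in rows, so rows that repeat a pose let the fingers close. It gives the time, the measured TCP pose, the force and the opening at its end, in the units of the state.
- state(): the state, without advancing time (a new reading comes with each control period).
- snapshot(name): name is "scene" or "top" or "wrist"; returns the picture (400x640x3 uint8, red, green, blue); there is no depth.
- camera_params(name): a dict with "K" (3x3 intrinsics, pixels), "R" (3x3) and "t" (3): a world point X has camera coordinates R X + t. Camera axes: x right, y down, z forward; pixel columns grow to the right and rows downward; lengths in m; the calibration is good to about 2 mm. A picture is of the moment at which its call begins: read the wrist's pose just before it. camera_params takes no time and is no camera call; for the wrist camera it gives the pose at the moment of the call.
- job_done(): hands the job in, once; it reports no verdict.
The state is a dict: "time": time; "q": joint angles; "dq": joint speeds; "joint_efforts": joint torques, N m; "tcp_pos": TCP position; "eef_rot": TCP orientation; "force": force on the tool from outside, world axes, zero at the start; "ft_torque": the same for the moment, N m; "width": opening from 0.0 (shut) to 1.0 (fully open).
Only numpy, scipy, OpenCV 4.12 (cv2) and the standard library are available. Lean on these libraries where they do the work, as an engineer would, in place of code of your own. Each camera call takes 0.05 s, during which the arm holds its last target. There are 200 camera calls.

## Task

Lay out the coffee set on the serving board, each thing upright and centred on its own cork spot: the white cup on the middle spot, the capped bean tube on the end spot beside the grey bin of tubes and the short steel tin on the other end spot, beside the hand grinder, so that the cup stands between them. Set the aluminium drip filter centred on top of the cup, brim down as you find it. Leave the milk pitcher and the brush where they are.

Things in the scene. Friction and masses are not known exactly. Their poses are not given: they have to be found in the camera images.
- cup_center (a point): (all sizes in mm) loose white ceramic cup, a straight-sided open beaker without handle, outer diameter 64, height 75, wall 4, 180 g or so; this point is on its axis half-way up (37.5 above its underside); z up its axis. Starts upright on the counter.
- filter_center (a point): loose aluminium drip filter: a flat round brim of diameter 86, 3 thick, at the bottom with an open straight-sided chamber of outer diameter 58 on it, total height 55, wall 3, 90 g or so; the underside is flat. This point is on its axis, 27.5 above its underside; z up. Starts standing on its brim on the counter; it is to stand with the brim on the cup's rim.
- tube_center (a point): loose clear bean tube full of dark beans, diameter 44, with a black cap of diameter 47 over the top 22, total height 102, 120 g or so; this point is on its axis 51 above its underside; z up. Starts upright on the counter, alone (the look-alike tubes in the bin are not to be taken).
- tin_center (a point): loose short steel tin, diameter 56, with a darker lid of diameter 59 over the top 12, total height 48, 150 g or so; this point is on its axis 24 above its underside; z up. Starts upright on the counter.
- board: fixed dark wooden serving board 100 (its x) by 340 (its y) by 12 thick, lying flat; origin at the centre of its underside. Three round cork spots of diameter 72 lie flush in its top, centred on its long midline: the middle one at the board's centre, the end ones 105 along its +y and -y. Its top is 12 above the counter.
- bin: fixed square grey open bin, 104 by 104 by 50 high, holding four capped bean tubes that reach 107 above the counter; stands about 280 from the board's centre beyond one end of the board; origin at the centre of its underside. A landmark, it stays put.
- grinder: fixed upright dark steel hand grinder, about 54 in diameter on a 90 round rubber foot, with a crank that reaches 75 to the side and 183 up; stands about 280 from the board's centre beyond the board's other end; origin at the centre of its underside. A landmark, it stays put.
- pitcher_center (a point): loose steel milk pitcher, diameter 84, height 90, with a loop handle; bystander, to be left where it is; this point is on its axis 45 above its underside.
- brush: loose cleaning brush, about 180 long and flat, with a wooden handle, lying on the counter; bystander, to be left where it is; origin at its underside, x along it.
Mind the look-alikes: they are no part of the job. Leave any red or turquoise look-alike of the part that bears cup_center alone.

How it is judged:
At the end, for the whole second after the job is handed in: Cup, bean tube (bin end) and tin (grinder end) stand on the board within 12 mm, along and across it, of the centres of their cork spots; the filter's brim rests on the cup's rim, axes within 10 mm; all four upright within 0.12 rad, released and at rest (x of cup_center in the frame of board between -0.012 and 0.012 m and y of cup_center in the frame of board between -0.012 and 0.012 m and z of cup_center in the frame of board between 0.0445 and 0.0545 m and z of tube_center in the frame of board between 0.058 and 0.068 m and z of tin_center in the frame of board between 0.031 and 0.041 m and ((y of bin in the frame of board above 0 m and x of tube_center in the frame of board between -0.012 and 0.012 m and y of tube_center in the frame of board between 0.093 and 0.117 m and x of tin_center in the frame of board between -0.012 and 0.012 m and y of tin_center in the frame of board between -0.117 and -0.093 m) or (y of bin in the frame of board below 0 m and x of tube_center in the frame of board between -0.012 and 0.012 m and y of tube_center in the frame of board between -0.117 and -0.093 m and x of tin_center in the frame of board between -0.012 and 0.012 m and y of tin_center in the frame of board between 0.093 and 0.117 m)) and horizontal distance between filter_center and cup_center below 0.01 m and z of filter_center in the frame of board between 0.1085 and 0.1205 m and angle between each of cup_center, filter_center, tube_center, tin_center's own z axis and vertical below 0.12 rad and linear speed of each of cup, filter, tube, tin below 0.02 m/s and angular speed of each of cup, filter, tube, tin below 0.2 rad/s); the robot touches nothing.
It fails at once if the milk pitcher or the brush is moved by more than 20 mm (distance of any of pitcher_center, brush from where it was at the start of the episode above 0.02 m).
It also fails if it takes over 125 s, if anything falls off the work surface, if the arm or the gripper's body presses on something with over 40 N, if the wrist force passes 120 N, or if a joint passes its speed limit or range.

## Working session

There is one attempt and no reset: what is moved stays moved. The work goes in short steps, Python scripts to look and compute and a tool call to move; the robot and the scene stay as the last step left them, time stands still between calls to the robot, and variables do not carry over. Pictures are saved under pics/ and viewed, on a budget of 14 in all, crops included, one or two more only if the job needs it, and the job is handed in when it is done.

Besides the shell and the picture viewer there is one more tool, called after "Call:" as name(argument=value, ...) on one line, values as JSON. drive_tool: Moves the arm, as the interface text tells. Its arguments: {"type":"object","properties":{"steps":{"type":"array","items":{"type":"array"}},"grip_force":{"type":"number"}},"required":["steps"]}

```bash
mkdir -p pics; cat > h.py <<'E'
import cv2,numpy as np
from rig import *
def save(n,f):
    im=snapshot(n); cv2.imwrite(f'pics/{f}.png',im[:,:,::-1]); return im
def ray(P,u,v,z):
    K,R,t=np.array(P['K']),np.array(P['R']),np.array(P['t'])
    d=R.T@np.linalg.solve(K,[u,v,1.]); c=-R.T@t
    return c+d*(z-c[2])/d[2]
def proj(P,X):
    p=np.array(P['K'])@(np.array(P['R'])@np.array(X)+np.array(P['t'])); return p[:2]/p[2]
E
python3 - <<'E'
from h import *
for n in('top','scene'):
    save(n,n+'0');P=camera_params(n);print(n,P['K'][0],(-np.array(P['R']).T@P['t']).round(3))
print(state()); print(tip_reach if not callable(tip_reach) else tip_reach())
E
```

```text
top [479.24185889   0.         315.82806621] [ 0.31  -0.015  1.536]
scene [472.08904862   0.         312.71661422] [ 1.021 -0.612  0.985]
{'time': 0.1, 'q': array([ 1.07469976e+00,  2.63520202e-01, -4.88355053e-02,  1.25939399e+00,
       -5.15302581e-06,  1.41549271e+00]), 'dq': array([-0.00020855, -0.00244778,  0.00190577,  0.00020343, -0.00030948,
       -0.00102579]), 'joint_efforts': array([ 3.59609163e-03, -6.38575459e+01,  3.85063970e+01,  9.94734582e-03,
       -9.58178680e-05, -1.95873594e-05]), 'tcp_pos': array([0.17538327, 0.49462354, 0.25286372]), 'eef_rot': array([-5.32678637e-01, -3.09579875e+00,  1.42127563e-03]), 'force': array([-0.61562712,  1.39808879, -0.56615647]), 'ft_torque': array([ 0.0112408 ,  0.02723504, -0.04320641]), 'width': 0.997886940980599}
0.022
```

View pics/top0.png

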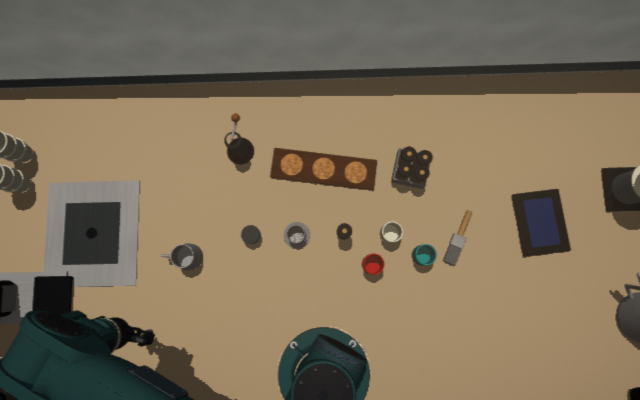

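View pics/scene0.png

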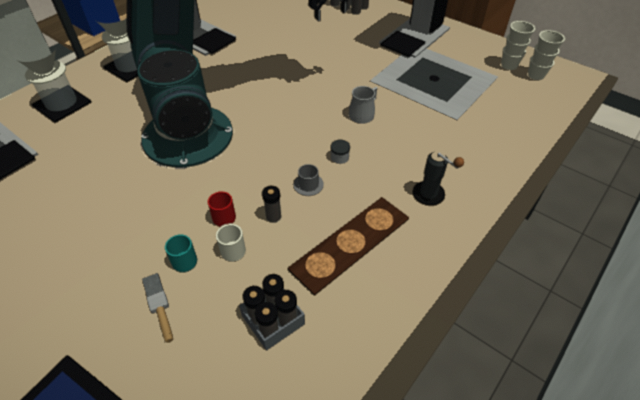

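The top view shows white cup (392,232), red look-alike (373,264), turquoise look-alike (424,254), tube (344,231), bin tubes (412,168), filter (296,235) and tin (251,234). The cork spots are at (291,164), (324,169) and (356,172), with the bin on the right and the grinder (240,150) on the left. The pitcher (184,256) and brush (458,238) are bystanders. By the description I take the white cup at (392,232) and the lone tube at (344,231), and I'll check both in a crop.

```bash
python3 - <<'E'
from h import *
im=cv2.imread('pics/top0.png');P=camera_params('top')
hsv=cv2.cvtColor(im,cv2.COLOR_BGR2HSV);print(hsv[164,291],hsv[169,324],hsv[200,300])
m=cv2.inRange(hsv,(5,120,120),(18,255,255));m[:,:260]=0;m[:,385:]=0;m[:140]=0;m[195:]=0
m=cv2.morphologyEx(m,cv2.MORPH_CLOSE,np.ones((5,5)))
n,_,s,c=cv2.connectedComponentsWithStats(m)
for i in range(1,n):
    if s[i,4]>100: print('spot',c[i],s[i,4],ray(P,*c[i],.012).round(4))
for k,(u,v,z) in dict(cup=(392,232,.075),filt=(296,235,.055),tube=(344,231,.102),tin=(251,234,.048),bin=(412,168,.05)).items(): print(k,ray(P,u,v,z).round(4))
cv2.imwrite('pics/crop1.png',cv2.resize(im[140:290,230:450],None,fx=3.6,fy=3.6,interpolation=cv2.INTER_CUBIC))
save('wrist','w0')
Pw=camera_params('wrist');print(Pw['K'],(-np.array(Pw['R']).T@Pw['t']).round(3),np.array(Pw['R']).round(2))
E
```

```text
[ 15 155 163] [ 14 155 166] [ 18  91 168]
spot [291.25935829 164.07754011] 374 [0.6583 0.0875 0.012 ]
spot [323.17287234 167.99202128] 376 [ 0.6425 -0.0161  0.012 ]
spot [355.39417989 171.83333333] 378 [ 0.6269 -0.1201  0.012 ]
cup [ 0.4243 -0.2203  0.075 ]
filt [0.4237 0.0732 0.055 ]
tube [ 0.4286 -0.0735  0.102 ]
tin [0.4307 0.2138 0.048 ]
bin [ 0.6266 -0.2962  0.05  ]
[[288.95546136   0.         319.49199597]
 [  0.         288.95546136 200.31120986]
 [  0.           0.           1.        ]] [0.105 0.519 0.373] [[ 0.34  0.94 -0.  ]
 [ 0.9  -0.32  0.29]
 [ 0.28 -0.1  -0.96]]
```

View pics/crop1.png

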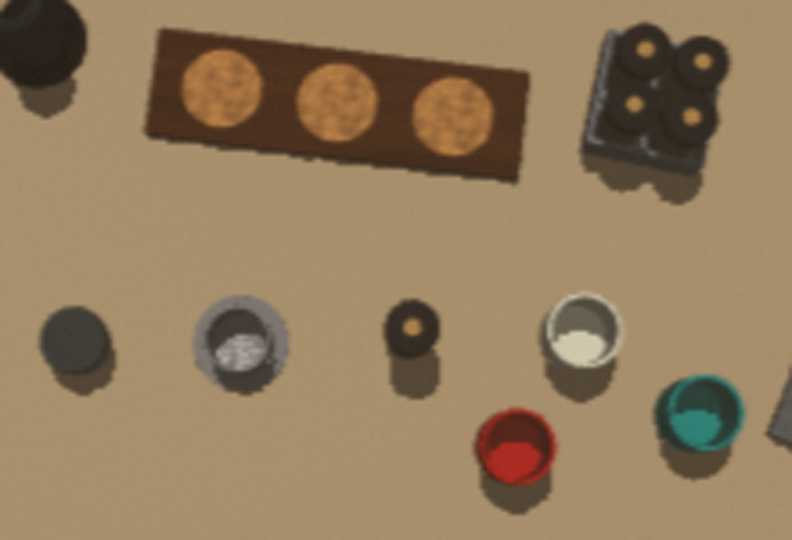

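The crop confirms the choice: the cup has a white rim centred at crop (584,330), and the tube stands alone with a black cap at (412,328). The red and turquoise cups are clearly separate, and the bin tubes are at top right. I'll drive over the cup with the jaws closing across the board.

Call:
drive_tool(steps=[[[2,-5,0],-1,1],[[4,-10,0],-2,1],[[6,-15,0],-3,1],[[7,-18,0],-4,1],[[8,-21,0],-5,1]])

```text
time: 0.65
tcp_pos: [0.2666, 0.2603, 0.2532]
eef_rot: [1.566, 2.723, 0.0]
force: [2.6, -0.8, -1.0]
width: 1.0
```

Call:
drive_tool(steps=[[[1,-3,0],-1,1],[[1.5,-5,0],-2,1],[[2,-7.6,0],-3,1],[[2,-7.6,0],-4,1],[[2,-7.6,0],-4.9,1]])

```text
time: 1.15
tcp_pos: [0.3168, 0.0694, 0.2533]
eef_rot: [2.378, 2.053, -0.0]
force: [0.6, 0.9, 0.6]
width: 1.0
```

Call:
drive_tool(steps=[[[0,0,0],0,1],[[0,0,0],0,1],[[0,0,0],0,1]])

```text
time: 1.45
tcp_pos: [0.3164, 0.0727, 0.2532]
eef_rot: [-2.366, -2.066, 0.0]
force: [0.9, -0.3, 0.8]
width: 1.0
```

Call:
drive_tool(steps=[[[1.2,-2,0],-0.1,1],[[2.2,-4,0],-0.1,1],[[3.2,-6,0],-0.1,1],[[4.2,-8,0],-0.1,1],[[4.3,-10,0],-0.1,1]])

```text
time: 1.95
tcp_pos: [0.421, -0.1547, 0.253]
eef_rot: [2.38, 2.051, 0.001]
force: [0.4, 0.3, -0.7]
width: 1.003
```

Call:
drive_tool(steps=[[[0,-1.5,0],0,1],[[0,-1.5,0],0,1],[[0,-1.5,0],0,1],[[0,-1.5,0],0,1]])

```text
time: 2.35
tcp_pos: [0.4196, -0.1899, 0.2533]
eef_rot: [-2.381, -2.049, -0.0]
force: [0.1, 0.6, -0.7]
width: 1.005
```

```bash
python3 - <<'E'
from h import *
s=state();print(s['tcp_pos'],s['eef_rot'],s['q'].round(2))
P=camera_params('wrist');im=save('wrist','w1')
for k,X in dict(cup=(.4243,-.2203,.075),tcpgrasp=s['tcp_pos']).items(): print(k,proj(P,X))
E
```

```text
[ 0.4195603  -0.18991621  0.25326308] [-2.38128001e+00 -2.04853256e+00 -1.88243565e-04] [-0.6   0.15 -0.19  1.22  0.    1.12]
cup [327.76536043 210.55134852]
tcpgrasp [319.28974176 275.067259  ]
```

View pics/w1.png

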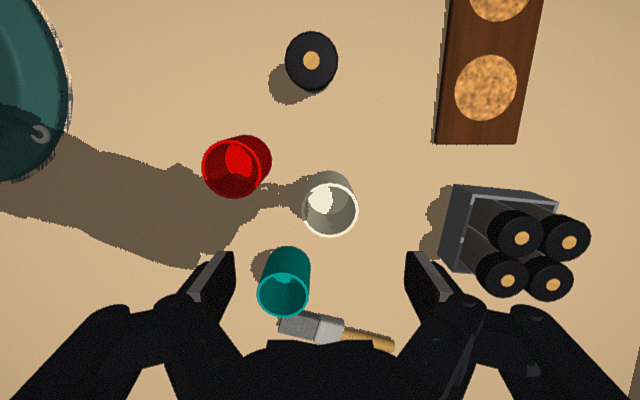

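The wrist view shows the white cup rim at (330,209), the red cup at (236,165), the turquoise one at (285,280), the tube cap at (311,61) and an end spot at (486,88).

```bash
python3 - <<'E'
from h import *
P=camera_params('wrist')
for k,u,v,z in [('cup',330,209,.075),('tube',311.5,60.5,.102),('spot',486.5,88,.012)]: print(k,ray(P,u,v,z).round(4))
print((ray(P,330,209,.075)-state()['tcp_pos'])/.025)
E
```

```text
cup [ 0.427  -0.2189  0.075 ]
tube [ 0.4304 -0.0748  0.102 ]
spot [ 0.6279 -0.1202  0.012 ]
[ 0.29720874 -1.1628309  -7.13519995]
```

Call:
drive_tool(steps=[[[0.25,-1.18,-1],0,1],[[0.25,-1.18,-3],0,1],[[0.25,-1.18,-5],0,1],[[0.25,-1.18,-6.5],0,1],[[0.25,-1.18,-7.9],0,1]])

```text
time: 2.9
tcp_pos: [0.4255, -0.2193, 0.0544]
eef_rot: [-2.382, -2.048, -0.0]
force: [0.4, 0.1, 0.3]
width: 1.004
```

Call:
drive_tool(steps=[[[0,0,0],0,1],[[0,0,0],0,0.6],[[0,0,0],0,0.6],[[0,0,0],0,0.6],[[0,0,0],0,0.6]], grip_force=30)

```text
time: 3.4
tcp_pos: [0.4266, -0.2211, 0.0577]
eef_rot: [2.381, 2.045, 0.002]
force: [-0.9, 2.9, 11.3]
width: 0.755
```

Call:
drive_tool(steps=[[[0,0,0],0,0.6],[[0,0,0],0,0.6],[[0,0,0],0,0.6],[[0,0,0],0,0.6]])

```text
time: 3.8
tcp_pos: [0.4266, -0.2211, 0.0577]
eef_rot: [2.382, 2.045, 0.002]
force: [-0.8, 3.7, 11.8]
width: 0.755
```

Call:
drive_tool(steps=[[[0,0,1],0,0.6],[[0,0,2.5],0,0.6],[[0,0,4],0,0.6],[[1,1,4],0,0.6],[[2,2,4],0,0.6]], grip_force=30)

```text
time: 4.3
tcp_pos: [0.477, -0.171, 0.1585]
eef_rot: [2.383, 2.041, 0.003]
force: [0.8, -0.3, -1.5]
width: 0.757
```

Call:
drive_tool(steps=[[[1.3,1.2,0],0,0.6],[[2.6,2.4,0],0,0.6],[[3.9,3.6,0],0,0.6],[[5.2,4.8,0],0,0.6],[[6.5,6,0],0,0.6]])

```text
time: 4.8
tcp_pos: [0.6396, -0.0192, 0.1574]
eef_rot: [2.383, 2.045, 0.002]
force: [0.6, -1.0, -0.3]
width: 0.751
```

Call:
drive_tool(steps=[[[0,0,0],0,0.6],[[0,0,0],0,0.6]])

```text
time: 5.0
tcp_pos: [0.6386, -0.0201, 0.1566]
eef_rot: [2.382, 2.047, 0.001]
force: [0.1, -0.7, -1.2]
width: 0.753
```

```bash
python3 - <<'E'
from h import *
s=state();print(s['tcp_pos'],s['force'],s['width'])
P=camera_params('wrist');im=save('wrist','w2')
E
```

```text
[ 0.63861968 -0.02005683  0.15655886] [ 0.13380276 -0.73309764 -1.17813294] 0.7528647343938866
```

View pics/w2.png

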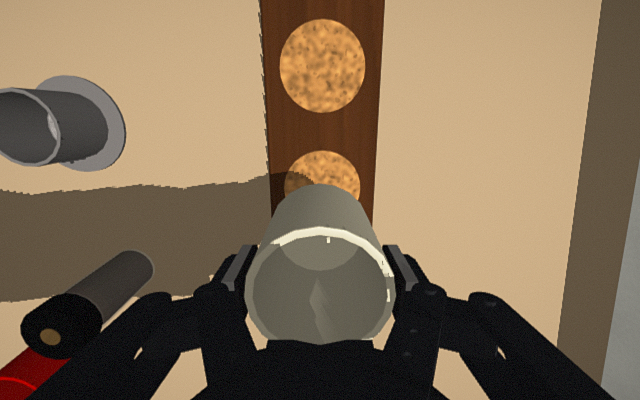

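The cup is held upright. The free spot is at (323,66), and the middle spot is partly hidden behind the cup.

```bash
python3 - <<'E'
from h import *
P=camera_params('wrist');im=cv2.imread('pics/w2.png')
m=cv2.inRange(cv2.cvtColor(im,cv2.COLOR_BGR2HSV),(8,120,110),(20,255,255));m[130:]=0
m=cv2.morphologyEx(m,cv2.MORPH_CLOSE,np.ones((9,9)));m=cv2.morphologyEx(m,cv2.MORPH_OPEN,np.ones((9,9)))
n,_,s,c=cv2.connectedComponentsWithStats(m)
for i in range(1,n): print(c[i],s[i],ray(P,*c[i],.012))
E
```

```text
[321.97013759  65.43073796] [ 280   19   85   94 6396] [0.65727741 0.08807231 0.012     ]
```

Call:
drive_tool(steps=[[[0.17,0.11,-1.2],0,0.6],[[0.17,0.11,-2.4],0,0.6],[[0.17,0.11,-3],0,0.6],[[0.17,0.11,-3.3],0,0.6],[[0.17,0.11,-3.3],0,0.6]])

```text
time: 5.55
tcp_pos: [0.6418, -0.0188, 0.0733]
eef_rot: [-2.385, -2.044, 0.001]
force: [-0.8, 0.1, -0.6]
width: 0.754
```

Call:
drive_tool(steps=[[[0,0,-0.1],0,0.6],[[0,0,-0.1],0,0.6],[[0,0,-0.1],0,0.6]])

```text
time: 5.85
tcp_pos: [0.6427, -0.0182, 0.0715]
eef_rot: [2.384, 2.045, 0.001]
force: [0.2, -0.2, -1.1]
width: 0.756
```

Call:
drive_tool(steps=[[[0,0.04,-0.06],0,0.6],[[0,0.04,-0.06],0,0.6],[[0,0.04,-0.06],0,0.85],[[0,0.04,-0.06],0,1],[[0,0.04,-0.06],0,1]])

```text
time: 6.35
tcp_pos: [0.6424, -0.017, 0.0693]
eef_rot: [-2.384, -2.046, -0.0]
force: [0.8, 0.1, -0.4]
width: 0.997
```

Call:
drive_tool(steps=[[[0,0,0],0,1],[[0,0,1],0,1],[[0,0,2],0,1],[[0,0,3.5],0,1],[[0,0,5],0,1]])

```text
time: 6.85
tcp_pos: [0.642, -0.017, 0.1954]
eef_rot: [-2.384, -2.045, 0.001]
force: [0.6, -0.0, 1.0]
width: 0.997
```

Call:
drive_tool(steps=[[[-1,0,2.3],0,1],[[-2.7,1,2.3],0,1],[[-4.4,2,2.3],0,1],[[-6.1,3,2.3],0,1],[[-7.8,4,2.3],0,1]])

```text
time: 7.35
tcp_pos: [0.4479, 0.0821, 0.2518]
eef_rot: [2.385, 2.045, 0.001]
force: [-0.3, 1.9, 0.2]
width: 0.997
```

Call:
drive_tool(steps=[[[-0.9,0.7,0],0,1],[[-0.9,0.7,0],0,1],[[-0.9,0.7,0],0,1],[[-0.9,0.7,0],0,1]])

```text
time: 7.75
tcp_pos: [0.4282, 0.0986, 0.2517]
eef_rot: [2.384, 2.045, 0.0]
force: [-0.7, 0.2, 0.5]
width: 1.001
```

```bash
python3 - <<'E'
from h import *
s=state();print(s['tcp_pos'])
P=camera_params('wrist');im=save('wrist','w3')
t=save('top','top1')
print([proj(P,X).round(1) for X in ((.4237,.0732,.055),(.6426,-.0161,.087))])
E
```

```text
[0.42816345 0.09862065 0.25174185]
[array([318.7, 202.3]), array([528.3, 258.5])]
```

View pics/w3.png

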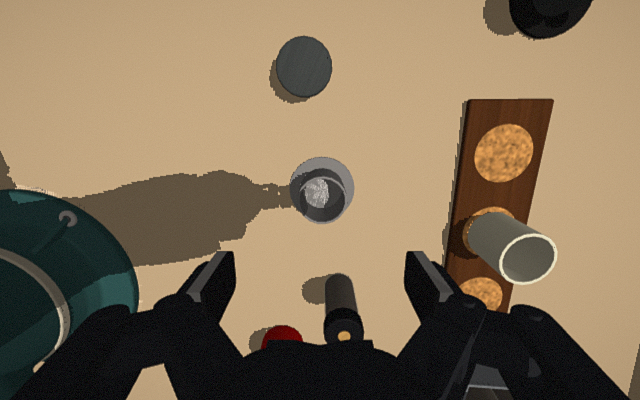

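The wrist view shows the cup upright with its rim at (527,258), against (528.3,258.5) predicted for the target. The filter is near (323,192) and the tin lid at (304,67). I'll zoom on the filter.

```bash
python3 - <<'E'
from h import *
im=cv2.imread('pics/w3.png')
cv2.imwrite('pics/crop2.png',cv2.resize(im[145:235,275:370],None,fx=6,fy=6,interpolation=cv2.INTER_CUBIC))
E
```

```text
(no output)
```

View pics/crop2.png

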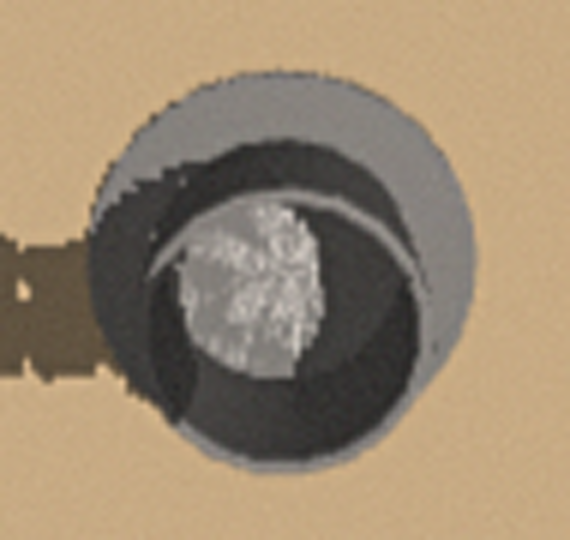

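The crop shows the filter's chamber rim centred at crop (284,330) and the brim centre near (282,259).

```bash
python3 - <<'E'
from h import *
P=camera_params('wrist');t=state()['tcp_pos']
for n,u,v,z in[('rim',322.2,199.8,.055),('brim',322,188.1,.003),('cup',527.5,258,.087)]:
    X=ray(P,u,v,z);print(n,X,(X-t)/.025)
T=camera_params('top');print(ray(T,230+241/3.6-.4,140+330/3.6-.4,.055),ray(T,230+241/3.6-.4,140+342/3.6-.4,.003))
E
```

```text
rim [0.42794778 0.07553751 0.055     ] [-7.11498060e-03 -9.18307692e-01 -7.86101743e+00]
brim [0.42823296 0.07578876 0.003     ] [ 4.29216123e-03 -9.08257534e-01 -9.94101743e+00]
cup [ 0.64130697 -0.01534985  0.087     ] [ 8.52725254 -4.55380196 -6.58101743]
[0.43522711 0.07134965 0.055     ] [0.42893521 0.07456655 0.003     ]
```

Call:
drive_tool(steps=[[[0,-0.91,-1],0,1],[[0,-0.91,-3],0,1],[[0,-0.91,-5],0,1],[[0,-0.91,-7],0,1],[[0,-0.91,-8.5],0,1]])

```text
time: 8.35
tcp_pos: [0.4268, 0.0757, 0.0367]
eef_rot: [-2.384, -2.044, 0.002]
force: [0.4, -0.1, -0.1]
width: 1.001
```

Call:
drive_tool(steps=[[[0,0,0],0,1],[[0,0,0],0,0.55],[[0,0,0],0,0.55],[[0,0,0],0,0.55],[[0,0,0],0,0.55]], grip_force=30)

```text
time: 8.85
tcp_pos: [0.4287, 0.0761, 0.0412]
eef_rot: [2.382, 2.044, 0.004]
force: [-1.1, -1.7, 8.5]
width: 0.681
```

Call:
drive_tool(steps=[[[0,0,0],0,0.55],[[0,0,0],0,0.55],[[0,0,0],0,0.55]])

```text
time: 9.15
tcp_pos: [0.4287, 0.0761, 0.0412]
eef_rot: [2.382, 2.044, 0.004]
force: [-1.3, -0.7, 8.9]
width: 0.682
```

Call:
drive_tool(steps=[[[0,0,1],0,0.55],[[0,0,2.5],0,0.55],[[0,0,4],0,0.55],[[0.5,-0.2,5.5],0,0.55],[[2,-1,6],0,0.55]])

```text
time: 9.65
tcp_pos: [0.4773, 0.0521, 0.195]
eef_rot: [2.379, 2.046, 0.008]
force: [0.9, 1.1, -1.7]
width: 0.68
```

Call:
drive_tool(steps=[[[1.5,-0.7,0],0,0.55],[[3,-1.4,0],0,0.55],[[4.5,-2,0],0,0.55],[[6,-2.5,0],0,0.55],[[6.5,-2.65,0],0,0.55]])

```text
time: 10.15
tcp_pos: [0.6427, -0.0165, 0.1905]
eef_rot: [2.384, 2.043, 0.003]
force: [-0.9, -0.1, -2.2]
width: 0.68
```

Call:
drive_tool(steps=[[[0,0,0],0,0.55],[[0,0,-1],0,0.55],[[0,0,-1],0,0.55],[[0,0,-1],0,0.55]])

```text
time: 10.55
tcp_pos: [0.6391, -0.0147, 0.1655]
eef_rot: [2.384, 2.046, 0.0]
force: [-0.1, 0.2, -0.9]
width: 0.682
```

```bash
python3 - <<'E'
from h import *
s=state();print(s['tcp_pos'],s['force'],s['width'])
T=camera_params('top');im=save('top','top2')
im=save('scene','s2');cv2.imwrite('pics/crop3.png',cv2.resize(im[100:300,280:460,::-1],None,fx=3,fy=3,interpolation=cv2.INTER_CUBIC))
E
```

```text
[ 0.63905073 -0.01467488  0.16554491] [-0.08613085  0.1741247  -0.89757784] 0.6824449322860158
```

View pics/crop3.png

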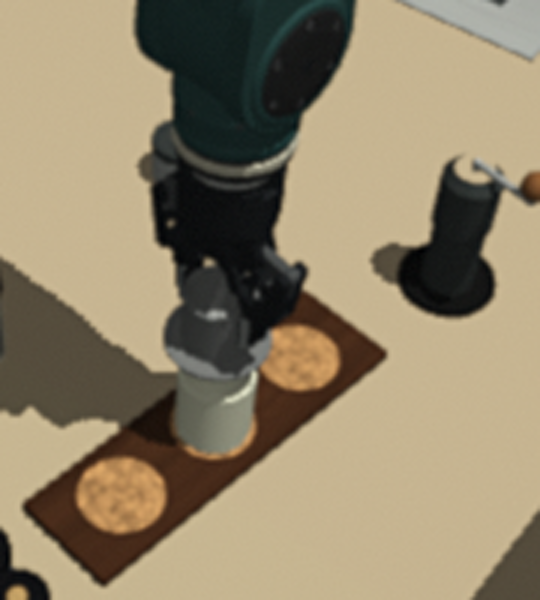

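The crop shows the filter held upright over the cup, and the cup upright on the middle spot at crop (215,410).

Call:
drive_tool(steps=[[[0.1,-0.03,-0.6],0,0.55],[[0.1,-0.03,-1.1],0,0.55],[[0.1,-0.03,-1.35],0,0.55],[[0.1,-0.03,-1.35],0,0.55]])

```text
time: 11.05
tcp_pos: [0.6418, -0.0157, 0.1299]
eef_rot: [-2.383, -2.045, 0.001]
force: [0.7, 0.8, -0.6]
width: 0.681
```

Call:
drive_tool(steps=[[[0,0,-0.05],0,0.55],[[0,0,-0.08],0,0.55],[[0,0,-0.08],0,0.55]])

```text
time: 11.35
tcp_pos: [0.6424, -0.0158, 0.1288]
eef_rot: [2.384, 2.046, 0.0]
force: [-0.2, 0.3, -1.3]
width: 0.685
```

Call:
drive_tool(steps=[[[0,0,-0.03],0,0.55],[[0,0,-0.03],0,0.75],[[0,0,-0.03],0,1],[[0,0,-0.03],0,1],[[0,0,-0.03],0,1]])

```text
time: 11.85
tcp_pos: [0.6423, -0.0158, 0.1278]
eef_rot: [2.384, 2.046, 0.0]
force: [-0.1, 0.4, -0.0]
width: 1.003
```

Call:
drive_tool(steps=[[[0,0,1],0,1],[[0,0,2],0,1],[[0,0,3.5],0,1],[[-1,0,4.5],0,1],[[-2.5,0,5],0,1]])

```text
time: 12.35
tcp_pos: [0.5807, -0.016, 0.2543]
eef_rot: [2.382, 2.045, 0.003]
force: [0.1, -0.6, 0.7]
width: 1.001
```

Call:
drive_tool(steps=[[[-1.8,-0.3,0],0,1],[[-3.6,-0.6,0],0,1],[[-5.4,-1,0],0,1],[[-6,-1.2,0],0,1],[[-6,-1.2,0],0,1]])

```text
time: 12.85
tcp_pos: [0.4284, -0.0461, 0.2534]
eef_rot: [2.385, 2.044, 0.001]
force: [1.0, 0.6, -0.1]
width: 1.0
```

Call:
drive_tool(steps=[[[0,0,0],0,1],[[0,0,0],0,1]])

```text
time: 13.05
tcp_pos: [0.431, -0.0458, 0.2527]
eef_rot: [2.384, 2.046, 0.0]
force: [-0.9, 0.7, -0.2]
width: 0.997
```

```bash
python3 - <<'E'
from h import *
s=state();print(s['tcp_pos'])
P=camera_params('wrist');im=save('wrist','w4')
print([proj(P,X).round(1) for X in ((.4304,-.0748,.102),(.642,-.016,.142))])
E
```

```text
[ 0.43100849 -0.04575653  0.25268899]
[array([323., 219.]), array([582.4, 127.8])]
```

View pics/w4.png

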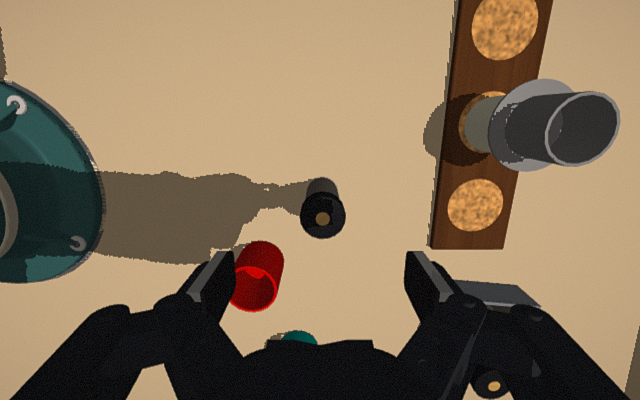

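The wrist view shows the filter seated on the cup with its top rim at (582,128), against (582.4,127.8) predicted. The tube cap's centre dot is at (322,219), also as predicted.

Call:
drive_tool(steps=[[[0,-1.16,-1],0,1],[[0,-1.16,-2.5],0,1],[[0,-1.16,-4.5],0,1],[[0,-1.16,-6],0,1],[[0,-1.16,-6.4],0,1]])

```text
time: 13.6
tcp_pos: [0.4286, -0.074, 0.0896]
eef_rot: [-2.38, -2.043, 0.004]
force: [-0.6, 0.5, 0.8]
width: 0.997
```

Call:
drive_tool(steps=[[[0,0,0],0,1],[[0,0,0],0,0.4],[[0,0,0],0,0.4],[[0,0,0],0,0.4],[[0,0,0],0,0.4]], grip_force=30)

```text
time: 14.1
tcp_pos: [0.4306, -0.075, 0.0942]
eef_rot: [2.382, 2.045, 0.002]
force: [-2.1, 1.1, 10.3]
width: 0.543
```

Call:
drive_tool(steps=[[[0,0,0],0,0.4],[[0,0,0],0,0.4],[[0,0,0],0,0.4],[[0,0,0],0,0.4]])

```text
time: 14.5
tcp_pos: [0.4307, -0.0751, 0.0942]
eef_rot: [2.382, 2.044, 0.002]
force: [-1.5, 0.9, 10.4]
width: 0.54
```

Call:
drive_tool(steps=[[[0,0,1],0,0.4],[[0,0,2.5],0,0.4],[[0.5,0,3.5],0,0.4],[[2,-0.6,3.5],0,0.4],[[3.5,-1.2,3.5],0,0.4]])

```text
time: 15.0
tcp_pos: [0.5188, -0.1052, 0.1824]
eef_rot: [2.381, 2.044, 0.003]
force: [0.4, -0.5, -0.3]
width: 0.541
```

Call:
drive_tool(steps=[[[1.5,-0.2,0],0,0.4],[[3,-0.4,0],0,0.4],[[4.3,-0.6,0],0,0.4],[[4.3,-0.6,0],0,0.4],[[4.3,-0.6,0],0,0.4]])

```text
time: 15.5
tcp_pos: [0.625, -0.1197, 0.1803]
eef_rot: [-2.384, -2.046, 0.0]
force: [-0.0, -0.1, -0.7]
width: 0.543
```

Call:
drive_tool(steps=[[[0,0,0],0,0.4],[[0,0,0],0,0.4]])

```text
time: 15.7
tcp_pos: [0.6241, -0.1196, 0.1809]
eef_rot: [2.384, 2.046, 0.0]
force: [0.7, 0.0, -1.3]
width: 0.538
```

Call:
drive_tool(steps=[[[0.12,-0.02,-1],0,0.4],[[0.12,-0.02,-2],0,0.4],[[0.12,-0.02,-2.8],0,0.4],[[0.12,-0.02,-2.9],0,0.4],[[0.12,-0.02,-2.9],0,0.4]])

```text
time: 16.2
tcp_pos: [0.6274, -0.1202, 0.1083]
eef_rot: [-2.384, -2.046, 0.0]
force: [-1.4, -0.6, -1.5]
width: 0.539
```

Call:
drive_tool(steps=[[[0,0,-0.05],0,0.4],[[0,0,-0.05],0,0.4]])

```text
time: 16.4
tcp_pos: [0.628, -0.1204, 0.1073]
eef_rot: [2.384, 2.045, 0.001]
force: [0.3, -0.4, -1.7]
width: 0.543
```

Call:
drive_tool(steps=[[[-0.02,0,-0.05],0,0.4],[[-0.02,0,-0.05],0,0.4],[[-0.02,0,-0.05],0,0.7],[[-0.02,0,-0.05],0,1],[[-0.02,0,-0.05],0,1]])

```text
time: 16.9
tcp_pos: [0.6273, -0.1203, 0.1053]
eef_rot: [2.384, 2.046, -0.0]
force: [-0.2, 0.6, -0.3]
width: 0.989
```

Call:
drive_tool(steps=[[[0,0,0],0,1],[[0,0,1],0,1],[[0,0,2.5],0,1],[[0,0,4],0,1],[[-1,0,5.8],0,1]])

```text
time: 17.4
tcp_pos: [0.6038, -0.1202, 0.2492]
eef_rot: [-2.383, -2.046, 0.001]
force: [-0.5, -0.4, 0.4]
width: 0.999
```

Call:
drive_tool(steps=[[[-1.4,1.4,0],0,1],[[-2.8,2.8,0],0,1],[[-4.2,4.2,0],0,1],[[-5.6,5.6,0],0,1],[[-6.9,7,0],0,1]])

```text
time: 17.9
tcp_pos: [0.4287, 0.0557, 0.249]
eef_rot: [2.385, 2.045, 0.0]
force: [0.0, 1.3, 1.1]
width: 1.002
```

Call:
drive_tool(steps=[[[0,1.9,0],0,1],[[0,3.8,0],0,1],[[0,5.7,0],0,1],[[0,7.5,0],0,1],[[0,7.5,0],0,1]])

```text
time: 18.4
tcp_pos: [0.43, 0.2464, 0.2487]
eef_rot: [-2.379, -2.051, -0.001]
force: [-0.3, -1.4, -0.7]
width: 0.996
```

Call:
drive_tool(steps=[[[0,0,0],0,1],[[0,0,0],0,1]])

```text
time: 18.6
tcp_pos: [0.4305, 0.2415, 0.249]
eef_rot: [2.385, 2.045, -0.0]
force: [0.0, 0.0, -0.2]
width: 1.002
```

```bash
python3 - <<'E'
from h import *
s=state();print(s['tcp_pos'])
P=camera_params('wrist');im=save('wrist','w5');save('top','top3')
print([proj(P,X).round(1) for X in ((.4307,.2138,.048),)])
E
```

```text
[0.43053893 0.24148545 0.24898226]
[array([323. , 202.5])]
```

View pics/w5.png

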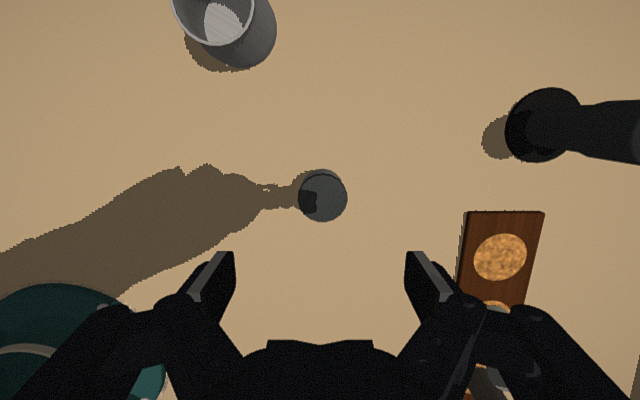

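The wrist view shows the tin lid centred near (323,197) and the grinder-end spot at (500,257).

```bash
python3 - <<'E'
from h import *
P=camera_params('wrist');t=state()['tcp_pos']
X=ray(P,322.8,197,.048);print(X,(X-t)/.025,ray(P,500,257,.012))
T=camera_params('top');print(ray(T,230+75/3.6-.4,140+340/3.6-.4,.048))
im=cv2.imread('pics/w5.png')
c=im[155:235,285:360];cv2.imwrite('pics/crop4.png',cv2.resize(c,None,fx=7,fy=7,interpolation=cv2.INTER_CUBIC))
E
```

```text
[0.43161961 0.22006399 0.048     ] [ 0.03685811 -0.84318809 -8.04404256] [0.65803457 0.08691232 0.012     ]
[0.43064913 0.21558859 0.048     ]
```

View pics/crop4.png

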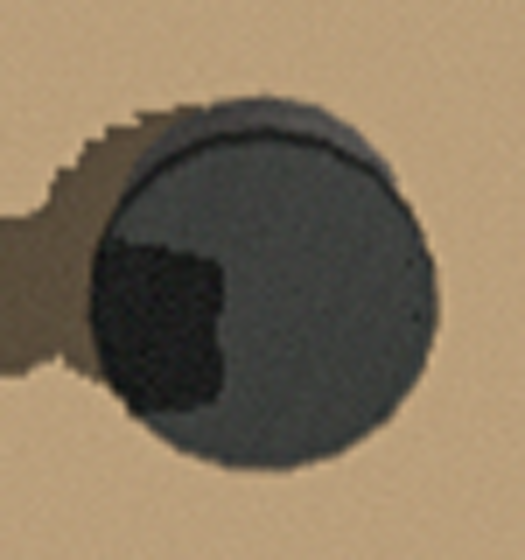

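The crop shows the lid circle centred at crop (264,303), which is image (322.8,198.3).

Call:
drive_tool(steps=[[[0,-0.93,-1],0,1],[[0,-0.93,-3],0,1],[[0,-0.93,-5],0,1],[[0,-0.93,-7],0,1],[[0,-0.93,-8.3],0,1]])

```text
time: 19.2
tcp_pos: [0.4295, 0.2175, 0.039]
eef_rot: [-2.386, -2.043, 0.003]
force: [0.8, 0.5, -0.1]
width: 1.001
```

Call:
drive_tool(steps=[[[0,0,0],0,1],[[0,0,0],0,0.55],[[0,0,0],0,0.55],[[0,0,0],0,0.55],[[0,0,0],0,0.55]], grip_force=30)

```text
time: 19.7
tcp_pos: [0.4318, 0.2191, 0.0436]
eef_rot: [2.383, 2.044, 0.005]
force: [-1.3, -2.9, 5.9]
width: 0.68
```

Call:
drive_tool(steps=[[[0,0,0],0,0.55],[[0,0,0],0,0.55],[[0,0,0],0,0.55]])

```text
time: 20.0
tcp_pos: [0.4318, 0.2191, 0.0436]
eef_rot: [2.383, 2.044, 0.005]
force: [-0.7, -2.3, 6.4]
width: 0.68
```

Call:
drive_tool(steps=[[[0,0,1],0,0.55],[[0,0,2.5],0,0.55],[[0,-1,3.5],0,0.55],[[1,-2.5,3.5],0,0.55],[[2.5,-3.5,3.5],0,0.55]])

```text
time: 20.5
tcp_pos: [0.4934, 0.1301, 0.1322]
eef_rot: [2.381, 2.045, 0.005]
force: [0.8, 1.3, -2.3]
width: 0.676
```

Call:
drive_tool(steps=[[[1.7,-0.5,0],0,0.55],[[3.4,-1,0],0,0.55],[[5.1,-1.4,0],0,0.55],[[6.5,-1.8,0],0,0.55],[[6.5,-1.8,0],0,0.55]])

```text
time: 21.0
tcp_pos: [0.6595, 0.0848, 0.1302]
eef_rot: [2.384, 2.042, 0.004]
force: [-2.1, -0.2, -1.3]
width: 0.68
```

Call:
drive_tool(steps=[[[0,0,0],0,0.55],[[0,0,0],0,0.55]])

```text
time: 21.2
tcp_pos: [0.6549, 0.0867, 0.1301]
eef_rot: [2.384, 2.046, 0.001]
force: [-0.0, 1.5, -1.3]
width: 0.676
```

Call:
drive_tool(steps=[[[0.1,0.04,-1],0,0.55],[[0.1,0.04,-2],0,0.55],[[0.1,0.04,-2.8],0,0.55],[[0.1,0.04,-2.85],0,0.55],[[0.1,0.04,-2.85],0,0.55]])

```text
time: 21.7
tcp_pos: [0.6576, 0.0878, 0.0588]
eef_rot: [2.384, 2.046, 0.0]
force: [1.2, 0.5, -1.0]
width: 0.679
```

Call:
drive_tool(steps=[[[0,0,-0.05],0,0.55],[[0,0,-0.08],0,0.55],[[0,0,-0.08],0,0.55]])

```text
time: 22.0
tcp_pos: [0.6582, 0.0875, 0.0563]
eef_rot: [2.384, 2.046, 0.001]
force: [0.5, -0.4, -1.4]
width: 0.673
```

Call:
drive_tool(steps=[[[0,0,-0.03],0,0.55],[[0,0,-0.03],0,0.75],[[0,0,-0.03],0,1],[[0,0,-0.03],0,1],[[0,0,-0.03],0,1]])

```text
time: 22.5
tcp_pos: [0.658, 0.0875, 0.055]
eef_rot: [-2.384, -2.046, 0.0]
force: [0.1, -0.8, -0.8]
width: 0.999
```

Call:
drive_tool(steps=[[[0,0,1],0,1],[[0,0,2.5],0,1],[[0,0,4.5],0,1],[[-1.5,0,6.5],0,1],[[-3,1,8],0,1]])

```text
time: 23.0
tcp_pos: [0.5958, 0.1042, 0.2433]
eef_rot: [2.385, 2.043, 0.001]
force: [1.0, 1.2, 0.7]
width: 1.0
```

Call:
drive_tool(steps=[[[-2,1,0],0,1],[[-4,2,0],0,1],[[-6,3,0],0,1],[[-6,3,0],0,1],[[-6,3,0],0,1]])

```text
time: 23.5
tcp_pos: [0.4442, 0.1812, 0.242]
eef_rot: [2.382, 2.048, 0.001]
force: [0.6, -0.5, -0.7]
width: 0.998
```

```bash
python3 - <<'E'
from h import *
P=camera_params('top');im=save('top','topF')
S=save('scene','sF')
C=camera_params('scene')
pts=dict(cup=(.6426,-.0161,.142),tube=(.6271,-.1202,.114),tin=(.6578,.0877,.060))
for k,X in pts.items(): print(k,((proj(P,X)-[250,120])*4).round(),((proj(C,X)-[270,140])*3).round())
a=cv2.resize(im[120:220,250:450,::-1],None,fx=4,fy=4,interpolation=cv2.INTER_CUBIC)[:280,:480]
b=cv2.resize(S[140:340,270:430,::-1],None,fx=3,fy=3,interpolation=cv2.INTER_CUBIC)[:320]
print(a.shape,b.shape)
cv2.imwrite('pics/final.png',np.vstack([a,b]))
E
```

```text
cup [292. 155.] [249. 205.]
tube [430. 179.] [149. 302.]
tin [161. 163.] [330. 202.]
(280, 480, 3) (320, 480, 3)
```

View pics/final.png

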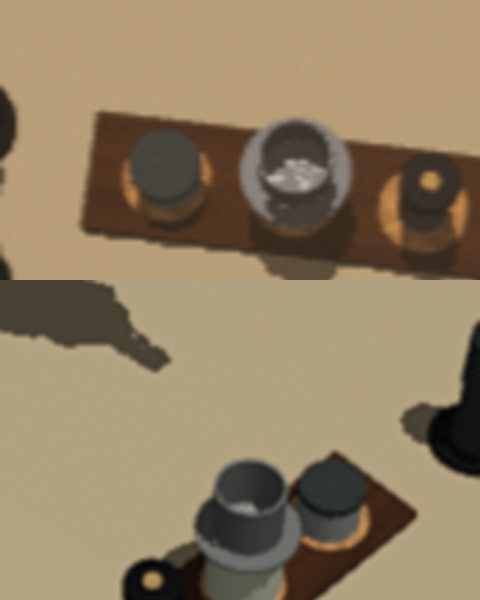

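The final picture shows all four upright. In the top view the filter rim is at (295,154), the tube dot at (431,180) and the tin lid at (166,163), within about 1 raw pixel (3 mm) of prediction. The scene view agrees, and the gripper is clear, so I'm handing in.

```bash
python3 -c "from rig import *; print(job_done())"
```

```text
the job is handed in; nothing more can be done
None
```

The job is handed in, at about 23.6 s on the robot's clock; it reports no verdict. The white cup is on the middle spot with the drip filter on its rim, brim down. The bean tube is on the bin-end spot and the tin on the grinder-end spot. All four are released and upright, and the gripper is clear.

- **Checks:** The last top and scene views put the filter, tube and tin within about 3 mm of their targets. The tin showed the largest offset, about 1 pixel along the board.
- **Disagreement:** The tin's starting position differed by about 4 mm between the top and wrist cameras. I relied mainly on the wrist camera.
- **Not re-measured:** I did not measure the pitcher and brush again at the end. The gripper passed clear of both.

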